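# Put the sale's cash tray away and bolt it in

### The arm

A 6-joint arm with a two-finger parallel gripper is mounted at the origin on the work surface. World frame = base frame: x ahead of the robot, y to its left, z up, the work surface at z = 0. Lengths are in mm, angles in rad, forces in N, time in s.
With the tool pointing down it reaches from about 350 to 975 mm from the base axis. Payload 7.1 kg.
Tool frame: the origin (TCP) lies midway between the tips of the shut fingers; the grasp point (between the pads) lies ctrl.grip_point_offset behind it (ctrl.grip_point_offset is the distance from the TCP to the grasp point, in mm); z points along the fingers, y is the line along which they close (so a half turn about z gives the same grasp; the last joint's range is limited). The gripper opens to 88 mm and grips with 3 to 60 N. Pads are 20 mm wide; open, the fingers measure 115 mm over their backs; the gripper's body (75 mm by 178 mm) begins 61 mm behind the grasp point.
Start: joints at [1.26, 0.423, 1.63, -0, 1.089, -0.019], TCP at [179.766, 598.572, 222.675] pointing down, gripper open.
Joint ranges: [-3, 3], [-0.9, 2.11], [0.09, 2.58], [-1.31, 4.45], [0.11, 2.69], [-2.54, 2.54]. Speed limits (rad/s): [2.39, 2.39, 3.01, 3.14, 3.14, 3.14].

### API

Orientations are given as a rotation vector (axis times angle).
In Python, from workcell import ctrl gives the robot as it stands.
- The arm moves only by the tool apply_moves, never from a script. Its argument "targets" is a list of rows, each an object of numbers: "tx", "ty", "tz": the shift along the world's x, y, z in m; "spin": the turn about the world's z in degrees. In form: [{"tx": .., "ty": .., "tz": .., "spin": ..}, ...]. A call has exactly 8 rows; each row is the pose to reach, as a shift and turn from the pose commanded when the call began; what a row does not reach only later rows make up. A row lasts 1/10 s, in which the tool goes at most 50 mm and 8.59 degrees, less where a joint would pass 70% of its speed; a pose out of reach is approached as far as the arm can. A call with a gripper value outside its range is refused whole. "gripper" is the closure, from -1 (fully open) to 1 (shut), set as the call begins (left out, the last holds). The fingers move at their own pace and stop on an object; the grip force is fixed at half the most. Time passes only in rows, so rows that repeat a pose let the fingers close, or fill a call up. It gives the time, the measured TCP pose, the force, the opening and the grip force at its end, in the units of the state.
- ctrl.get_obs(): the state, without advancing time (a new reading comes with each control period).
- ctrl.get_image(name): name is "side" or "top" or "wrist"; returns the picture (480x640x3 uint8, red, green, blue); there is no depth.
- ctrl.get_calibration(name): a dict with "fov_y" (degrees; the focal length in pixels is half the picture's height over the tangent of half this angle, whatever the lens; pixels are square), "cx", "cy" (the principal point, pixels), "rvec" (rotation vector, rad) and "tvec" (3), from world to camera coordinates, as OpenCV has them. Camera axes: x right, y down, z forward; pixel columns grow to the right and rows downward; lengths in mm; the calibration is good to about 2 mm. A picture is of the moment at which its call begins: read the wrist's pose just before it. get_calibration takes no time and is no camera call; for the wrist camera it gives the pose at the moment of the call.
- ctrl.close_job(): hands the job in; it is judged then, once.
Trained networks look in the newest picture that a camera, given by its name, has taken for a name from the list of things; names that differ only in an ending like _2 or _b are one class to them, and where a whole thing is asked for, a point or a joint stands for the part that bears it (a point fixed in the world has none). Each returns a list of dicts, best first, with "score" (0 to 1); they miss things now and then, are a little off and sometimes report something else, mostly with a low value. They report only what shows in the picture. A call takes as long as a camera call. They do not tell look-alikes from the thing itself.
- ctrl.outline_of(name, camera): "pixels" (480x640 bool, what is visible of it) and "box" ([left, top, right, bottom] in pixels, round what is visible of it).
- ctrl.pinpoint(name, camera): "uv" ([column, row] in pixels: a listed point, or the origin of a listed thing).
The state is a dict: "t": time; "qpos": joint angles; "qvel": joint speeds; "joint_torque": joint torques, N m; "ee_pos": TCP position; "orientation": TCP orientation; "ft_force": force on the tool from outside, world axes, zero at the start; "moment": the same for the moment, N m; "width": finger opening in mm; "grasp_force": force on a finger pad.
Only numpy, scipy, OpenCV 4.12 (cv2) and the standard library are available. Lean on these libraries where they do the work, as an engineer would, in place of code of your own. Each camera call takes 0.05 s, during which the arm holds its last target. There are 200 camera calls.

### The job

Slide the blue cash tray along the table, level and tab handle outward, all the way in under the plywood till riser until it meets the stop, without jamming it up against the board overhead. Then lock it in: lift the red-knobbed bolt over the yellow bump (never force it through), slide it fully across in front of the tray, let it drop down again and let go. Leave the wares around it where they stand.

Things in the scene. Friction and masses are not known exactly. Their poses are not given: they have to be found in the camera images.
- riser: Fixed plywood shelf, front to the robot. Origin: table level, middle of the opening's front edge; x points in, y left, z up. Opening 180 wide (y +-90), 66 high, 105 deep to a wooden stop strip 30 high. Top at 80; spans x 0 to 180, y -105 to 225. Left of the opening (y 85 to 225) a steel bolt rail, top 12 above the table, juts to x = -45; a strap at y 205 to 219 is 72 high.
- riser_top: The riser's board that overhangs the opening: 180 x 330 x 14, underside 66 and top 80 above the table, its front edge at the riser's x = 0. Same origin and axes as the riser.
- tray: Loose blue cash tray 100 (x) x 160 (y) x 50 high, 5 walls, about 0.45 kg, coins and notes fixed in it. Origin under its middle. White upright tab handle in the middle of its -x side: 12 thick (y), x -50 to -95, z 5 to 55; pinch it from above across y near x = -78. Home against the stop its origin is at riser x = 55, y = 0: 10 spare each side, 16 above, tab sticking out in front.
- bolt_knob (a point): Middle of the bolt's red upright grip: 20 diameter, 40 high, on a 12 stem. Bolt down: 102 above the table, riser x = -26, riser y = 155 minus joint bolt. Under it a lug 12 wide (y), 30 deep (x) stands on the rail and carries a steel bar 16 x 16 x 113 along y at height 28 to 44, its nose 55 to the -y side of the knob. Bolt 0.3 kg.
- bolt (a joint): Slide of the bolt, m: 0 parked clear of the opening; grows towards the riser's -y; 0.060 = end stop, fully across, its nose 50 into the opening in front of the tray. Light friction (1.5 N), stays where left. With the bolt down, the bump stops the lug at 0.018 (and holds it beyond 0.042 once across). Starts between 0 and 0.012.
- bolt_lift (a joint): Height of the bolt above its rail, m: 0 = down, at most 0.024. It drops back by its own weight (3 N). Above 0.012 (lug clear of the bump) it slides freely; 0.018 is comfortable.
- bump_top (a point): Top middle of the yellow detent bump fixed on the bolt rail, 12 wide (riser y), 12 high above the rail, at riser y = +125; 24 above the table.
- jar: Bystander: amber jar with red cap, 60 across, 70 high, on top of the riser. Origin under its middle.
- bowl: Bystander: white bowl, 100 across, 45 high, on top of the riser. Origin under its middle.
- beaker: Bystander: orange cup, 64 across, 70 high, on top of the riser. Origin under its middle.
- tin: Bystander: green tin, 60 across, 70 high, on the table left of the bolt. Origin under its middle.
- mug: Bystander: blue mug, 76 across, 85 high, on the table right of the opening. Origin under its middle.
- pot: Bystander: green lidded pot, 168 across, 137 high, on the table far left. Origin under its middle.
- calc: Bystander: grey calculator 120 x 75 x 18, lying on the table front left. Origin under its middle.
There are look-alikes about, which are no part of the job. Of the things that look like the tray, take the one that is farthest to the robot's right at the start.

How it is judged:
By the outcome, as a careful person would: the job done as asked, in the order asked, and still so for the second after the job is handed in, with the robot touching nothing.
It also fails if it takes over 51 s, if anything falls off the work surface, if the arm or the gripper's body presses on something with over 40 N, if the wrist force passes 120 N, or if a joint passes its speed limit or range.

## Working session

There is one attempt and no reset: what is moved stays moved. The work goes in short steps, Python scripts to look and compute and a tool call to move; the robot and the scene stay as the last step left them, time stands still between calls to the robot, and variables do not carry over. Pictures are saved under pics/ and viewed, at most 10 in all, crops included, and the job is handed in when it is done.

Besides the shell and the picture viewer there is one more tool, called after "Call:" as a command line: name --argument value ..., lists and objects as JSON in quotes. apply_moves: Moves the arm, as the interface text tells. Its arguments: {"type":"object","properties":{"targets":{"type":"array"},"gripper":{"type":"number"}},"required":["targets"]}

```bash
mkdir -p pics; cat > h.py <<'E'
import numpy as np,cv2
from workcell import ctrl
def cal(n):
    c=ctrl.get_calibration(n);f=240/np.tan(np.radians(c['fov_y'])/2)
    K=np.array([[f,0,c['cx']],[0,f,c['cy']],[0,0,1.]]);R=cv2.Rodrigues(np.array(c['rvec'],float))[0]
    return K,R,np.array(c['tvec'],float).ravel()
def proj(C,P):
    K,R,t=C;q=(np.atleast_2d(P)@R.T+t)@K.T;return q[:,:2]/q[:,2:]
def ray(C,uv):
    K,R,t=C;d=R.T@np.linalg.solve(K,[uv[0],uv[1],1]);return -R.T@t,d/np.linalg.norm(d)
def atz(C,uv,z):
    o,d=ray(C,uv);return o+d*(z-o[2])/d[2]
def tri(L):
    A=np.zeros((3,3));b=np.zeros(3)
    for C,uv in L:
        o,d=ray(C,uv);M=np.eye(3)-np.outer(d,d);A+=M;b+=M@o
    p=np.linalg.solve(A,b);return p
def save(n,f):
    im=ctrl.get_image(n);cv2.imwrite('pics/'+f,im[:,:,::-1]);return im
E
python3 - <<'E'
from h import *
np.set_printoptions(precision=1,suppress=True)
o=ctrl.get_obs();print(o['t'],o['ee_pos'],o['orientation'],o['width'],ctrl.grip_point_offset)
for n in ['side','top']:
    C=cal(n);print(n,-C[1].T@C[2],C[1][2],C[0][0,0]); save(n,n+'1.png')
    for k in ['riser','riser_top','tray','bolt_knob','bump_top']:
        for r in ctrl.pinpoint(k,n): print(k,np.array(r['uv']),round(r['score'],2),atz(C,r['uv'],dict(riser_top=0,bolt_knob=102,bump_top=24).get(k,0)))
E
```

```text
0.0 [179.6 598.1 221.9] [-0.5 -3.1  0. ] 87.90743887257057 18.700000000000003
side [ 127.8 -706.8  993.1] [ 0.3  0.6 -0.7] 579.5718460253637
tray [248.1 361.1] 0.92 [ 330.1 -105.1    0. ]
tray [192. 269.] 0.74 [319.4 175.    0. ]
tray [320.7 206.9] 0.67 [678.  216.8   0. ]
tray [366.2 357.4] 0.61 [ 539.9 -209.9    0. ]
bolt_knob [351.2 248.6] 0.57 [614.3 -21.  102. ]
bump_top [363.3 280.6] 0.55 [629.8 -55.   24. ]
top [ 329.6   33.1 1164.6] [ 0.2 -0.  -1. ] 533.847085689087
riser [405.5 190.3] 0.62 [ 671.2 -160.4    0. ]
riser_top [405.9 188.6] 0.95 [ 675.2 -161.6    0. ]
tray [235.6 192.1] 0.79 [683.8 224.9   0. ]
tray [265.1 353.8] 0.77 [322.4 164.9   0. ]
tray [428.  244.4] 0.75 [ 544.4 -201.     0. ]
tray [388.5 345.5] 0.67 [328.8 -98.9   0. ]
bolt_knob [349.3 204.6] 0.95 [615.8 -25.7 102. ]
bump_top [359.1 209.2] 0.42 [625.4 -51.1  24. ]
```

View pics/side1.png

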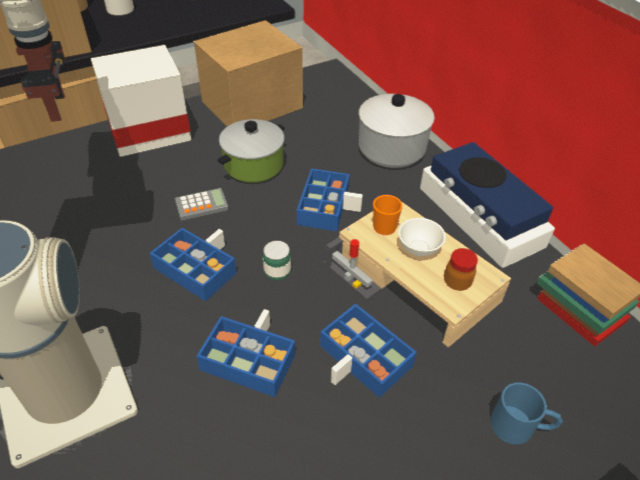

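View pics/top1.png

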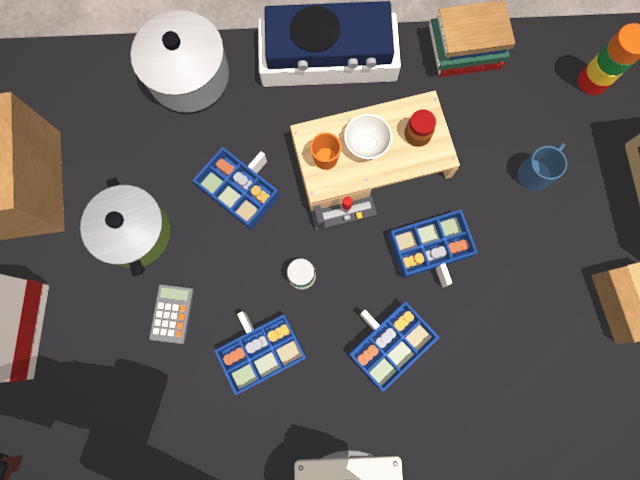

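The right-most tray is the one at about (433,243) in the top picture, with its tab at (444,274) toward the robot. The riser board has corners at about (291,125), (437,94), (458,166) and (305,202). The knob is at (347,203) and the yellow bump at (359,215). Next I'll fit the poses to the outlines.

```bash
cat > fit.py <<'E'
from h import *
from scipy.optimize import minimize
def box(x0,x1,y0,y1,z0,z1): return np.array([[x,y,z] for x in(x0,x1) for y in(y0,y1) for z in(z0,z1)],float)
BOARD=[box(0,180,-105,225,66,80)]
TRAY=[box(-50,50,-80,80,0,50),box(-95,-50,-6,6,5,55)]
def place(p,P):
    c,s=np.cos(p[2]),np.sin(p[2]);return P@np.array([[c,s,0],[-s,c,0],[0,0,1]])+[p[0],p[1],p[3] if len(p)>3 else 0]
def render(C,p,B):
    m=np.zeros((480,640),np.uint8)
    for b in B:
        h=cv2.convexHull(proj(C,place(p,b)).astype(np.float32))
        a=np.zeros_like(m);cv2.fillConvexPoly(a,np.round(h*16).astype(np.int32),255,cv2.LINE_AA,4);m=np.maximum(m,a)
    return m/255.
def fit(views,B,p0,freez=True):
    def cost(p):
        c=0
        for C,M,I in views:
            r=render(C,p,B);c+=np.sum(np.abs(r-M)*(1-I))/M.sum()
        return c
    p0=list(p0)+([0] if freez else []);n=len(p0)
    S=np.vstack([p0]+[np.array(p0)+np.eye(n)[i]*[12,12,.1,8][i] for i in range(n)])
    r=minimize(cost,p0,method='Nelder-Mead',options=dict(initial_simplex=S,xatol=.02,fatol=1e-5,maxiter=400));return r.x,r.fun
def mask(name,cam,near,fill=False):
    best=None
    for r in ctrl.outline_of(name,cam):
        b=r['box'];d=np.hypot((b[0]+b[2])/2-near[0],(b[1]+b[3])/2-near[1])
        if best is None or d<best[0]: best=(d,r)
    m=best[1]['pixels'].astype(np.uint8)
    return m
E
python3 - <<'E'
from fit import *
np.set_printoptions(precision=3,suppress=True)
V={'tray':[], 'riser_top':[]};Kn=[];Bu=[]
for n in ['side','top']:
    im=ctrl.get_image(n);C=cal(n)
    for k,near in [('tray',dict(side=(368,350),top=(433,246))[n]),('riser_top',dict(side=(425,260),top=(373,150))[n])]:
        m=mask(k,n,near);I=np.zeros(m.shape)
        if k=='riser_top':
            for b in ['jar','bowl','beaker','bolt_knob']:
                for r in ctrl.outline_of(b,n)[:1]:
                    if r['score']>.4: I=np.maximum(I,cv2.dilate(r['pixels'].astype(np.uint8),np.ones((5,5))))
        V[k].append((C,m.astype(float),I));print(n,k,m.sum())
    for k,L in(('bolt_knob',Kn),('bump_top',Bu)):
        r=ctrl.pinpoint(k,n)
        if r: L.append((C,r[0]['uv']));print(k,r[0]['uv'],r[0]['score'])
a=np.radians(12)
for k,B,p0 in(('tray',TRAY,(542,-203,a)),('riser_top',BOARD,(625,-165,a))):
    for vs in (V[k],V[k][:1],V[k][1:]):
        print(k,*fit(vs,B,p0,len(vs)>1)); 
for L in(Kn,Bu):
    if len(L)>1: print(tri(L))
print(ctrl.get_obs()['t'])
E
```

```text
side tray 5156
side riser_top 6562
bolt_knob [354.3, 248.5] 0.97
bump_top [358.8, 281.4] 0.46
top tray 4042
top riser_top 8484
bump_top [360.4, 213.9] 0.62
tray [ 542.092 -205.144    0.26    -2.221] 0.0933201852114579
tray [ 542.322 -206.007    0.266] 0.04206331097217785
tray [ 540.492 -204.551    0.258] 0.05008780355289072
riser_top [ 680.347 -164.751    0.216   -5.96 ] 0.25800553069017107
riser_top [ 680.326 -164.334    0.218] 0.18907853296759122
riser_top [ 676.604 -164.856    0.214] 0.07490454927845726
[616.063 -53.897  26.989]
1.5
```

```bash
cat > rel.py <<'E'
from h import *
def yaw():
    R=cv2.Rodrigues(np.array(ctrl.get_obs()['orientation'],float))[0];return np.arctan2(-R[0,1],R[1,1]),R
def to(x,y,z,a=None):
    o=ctrl.get_obs();p=np.array(o['ee_pos']);w,R=yaw()
    d=0 if a is None else (np.degrees(a-w)+90)%180-90
    print('t',round(o['t'],2),'shift m',np.round((np.array([x,y,z])-p)/1000,4),'spin',round(d,2),'toolz',np.round(R[:,2],3))
E
python3 -c "
from rel import *
to(460,-225,200,.26)"
```

```text
t 1.5 shift m [ 0.2802 -0.8236 -0.0227] spin 31.62 toolz [-0. -0. -1.]
```

Call:
apply_moves --targets '[{"tx": 0.025,"ty": -0.04,"tz": 0,"spin": 4},{"tx": 0.05,"ty": -0.08,"tz": 0,"spin": 8},{"tx": 0.075,"ty": -0.12,"tz": 0,"spin": 12},{"tx": 0.1,"ty": -0.16,"tz": 0,"spin": 16},{"tx": 0.125,"ty": -0.2,"tz": 0,"spin": 20},{"tx": 0.15,"ty": -0.24,"tz": 0,"spin": 24},{"tx": 0.175,"ty": -0.28,"tz": 0,"spin": 28},{"tx": 0.2,"ty": -0.32,"tz": 0,"spin": 31.6}]' --gripper -1

```text
t: 2.3
ee_pos: [380.5, 277.0, 223.0]
orientation: [-0.412, 3.114, 0.001]
ft_force: [-0.1, 0.2, -0.6]
width: 88.0
grasp_force: 0.0
```

Call:
apply_moves --targets '[{"tx": 0.01,"ty": -0.048,"tz": 0,"spin": 0},{"tx": 0.02,"ty": -0.096,"tz": 0,"spin": 0},{"tx": 0.03,"ty": -0.144,"tz": 0,"spin": 0},{"tx": 0.04,"ty": -0.192,"tz": 0,"spin": 0},{"tx": 0.05,"ty": -0.24,"tz": 0,"spin": 0},{"tx": 0.06,"ty": -0.288,"tz": 0,"spin": 0},{"tx": 0.07,"ty": -0.336,"tz": 0,"spin": 0},{"tx": 0.08,"ty": -0.384,"tz": 0,"spin": 0}]'

```text
t: 3.1
ee_pos: [460.0, -107.6, 223.0]
orientation: [-0.406, 3.114, -0.0]
ft_force: [0.7, 0.1, 0.3]
width: 87.8
grasp_force: 0.0
```

```bash
python3 -c "
from rel import *
to(460,-225,200,.26)"
```

```text
t 3.1 shift m [ 0.     -0.1174 -0.023 ] spin 0.03 toolz [ 0.001 -0.    -1.   ]
```

Call:
apply_moves --targets '[{"tx": 0,"ty": -0.04,"tz": 0,"spin": 0},{"tx": 0,"ty": -0.08,"tz": 0,"spin": 0},{"tx": 0,"ty": -0.119,"tz": 0,"spin": 0},{"tx": 0,"ty": -0.119,"tz": 0,"spin": 0},{"tx": 0,"ty": -0.119,"tz": 0,"spin": 0},{"tx": 0,"ty": -0.119,"tz": 0,"spin": 0},{"tx": 0,"ty": -0.119,"tz": 0,"spin": 0},{"tx": 0,"ty": -0.119,"tz": 0,"spin": 0}]'

```text
t: 3.9
ee_pos: [459.9, -223.4, 222.8]
orientation: [-0.409, 3.115, 0.0]
ft_force: [-0.2, -0.1, 0.3]
width: 87.5
grasp_force: 0.0
```

```bash
python3 - <<'E'
from fit import *
from rel import to
np.set_printoptions(precision=3,suppress=True)
C=cal('wrist');save('wrist','w1.png');print(ctrl.get_obs()['ee_pos'])
for k in('tray','riser_top'):
    for r in ctrl.outline_of(k,'wrist'): print(k,r['box'],r['score'])
    print([ (r['uv'],r['score']) for r in ctrl.pinpoint(k,'wrist')])
print(proj(C,place((541.5,-205,.26),np.vstack(TRAY))))
print(proj(C,place((678,-165,.216),BOARD[0])))
E
```

```text
[ 459.913 -223.531  222.781]
tray [235.0, 205.0, 401.3, 349.5] 0.74
tray [637.6, 170.8, 640.0, 245.9] 0.71
tray [376.3, 11.6, 594.0, 213.0] 0.57
tray [546.6, 277.9, 631.7, 308.9] 0.25
[([314.7, 287.5], 0.84), ([467.7, 121.5], 0.73)]
riser_top [218.1, 428.7, 288.8, 443.9] 0.77
riser_top [405.9, 386.0, 470.4, 432.3] 0.64
[]
[[244.856 243.425]
 [234.324 256.916]
 [390.82  243.706]
 [400.457 257.238]
 [249.308 326.169]
 [240.07  349.387]
 [386.42  326.447]
 [394.831 349.705]
 [312.068 203.452]
 [310.76  211.812]
 [323.485 203.473]
 [323.833 211.837]
 [312.25  244.756]
 [311.013 258.624]
 [323.332 244.778]
 [323.647 258.648]]
[[221.144 431.627]
 [217.479 442.109]
 [532.122 443.66 ]
 [539.786 454.479]
 [224.909 558.408]
 [221.774 571.856]
 [502.611 568.105]
 [508.476 581.751]]
```

View pics/w1.png

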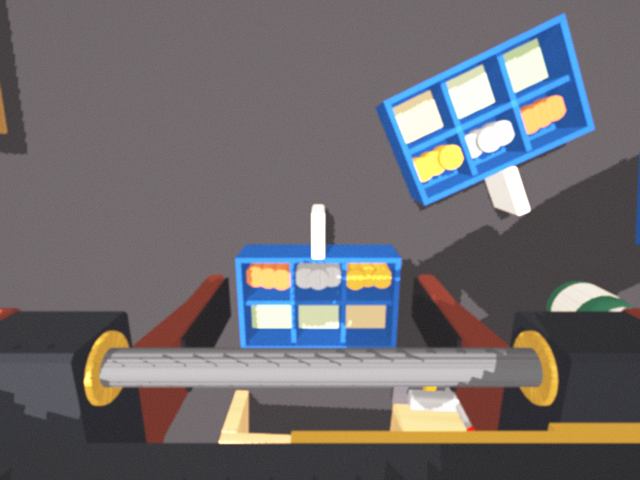

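The wrist picture shows the tray's tab at (318,230), with the tray rim box matching my projected pose to within 1 px. The opening's left cheek is at (232,415). The poses hold, so I'll descend and grasp.

Call:
apply_moves --targets '[{"tx": 0.003,"ty": 0,"tz": -0.035,"spin": 0},{"tx": 0.006,"ty": -0.001,"tz": -0.075,"spin": 0},{"tx": 0.006,"ty": -0.001,"tz": -0.115,"spin": 0},{"tx": 0.006,"ty": -0.001,"tz": -0.15,"spin": 0},{"tx": 0.006,"ty": -0.001,"tz": -0.18,"spin": 0},{"tx": 0.006,"ty": -0.001,"tz": -0.198,"spin": 0},{"tx": 0.006,"ty": -0.001,"tz": -0.205,"spin": 0},{"tx": 0.006,"ty": -0.001,"tz": -0.205,"spin": 0}]'

```text
t: 4.95
ee_pos: [465.4, -225.2, 17.0]
orientation: [0.407, -3.114, -0.001]
ft_force: [0.1, 0.3, -0.2]
width: 87.7
grasp_force: 0.0
```

Call:
apply_moves --targets '[{"tx": 0,"ty": 0,"tz": 0,"spin": 0},{"tx": 0,"ty": 0,"tz": 0,"spin": 0},{"tx": 0,"ty": 0,"tz": 0,"spin": 0},{"tx": 0,"ty": 0,"tz": 0,"spin": 0},{"tx": 0,"ty": 0,"tz": 0,"spin": 0},{"tx": 0,"ty": 0,"tz": 0,"spin": 0},{"tx": 0,"ty": 0,"tz": 0,"spin": 0},{"tx": 0,"ty": 0,"tz": 0,"spin": 0}]' --gripper 1

```text
t: 5.75
ee_pos: [465.8, -225.4, 17.7]
orientation: [0.407, -3.115, -0.0]
ft_force: [-0.7, 0.4, -0.3]
width: 27.7
grasp_force: 0.0
```

```bash
python3 - <<'E'
from fit import *
from rel import to
np.set_printoptions(precision=3,suppress=True)
th=.216;c,s=np.cos(th),np.sin(th)
def rw(x,y): return 678+c*x-s*y,-165+s*x+c*y
for x in(-80,-55-0,-23): print(x,rw(x,0))
to(*rw(-23,0),18,th)
V=[]
for n,near in(('side',(368,350)),('top',(433,246))):
    save(n,n+'2.png')
    for r in ctrl.outline_of('riser',n): print(n,r['box'],r['score'],r['pixels'].sum())
    for k in('bolt_knob','bump_top'): print(k,ctrl.pinpoint(k,n)[:1])
E
```

```text
-80 (np.float64(599.858995333923), np.float64(-182.14594382867637))
-55 (np.float64(624.278059292072), np.float64(-176.787836382215))
-23 (np.float64(655.5344611585028), np.float64(-169.92945885074445))
t 5.75 shift m [0.19  0.056 0.   ] spin -2.51 toolz [-0.  0. -1.]
side [365.6, 204.0, 509.4, 345.3] 0.96 7200
bolt_knob []
bump_top []
top [290.9, 93.1, 456.5, 229.9] 0.86 10601
top [314.4, 134.4, 342.7, 169.0] 0.34 839
bolt_knob [{'uv': [342.6, 200.8], 'score': 0.59}]
bump_top [{'uv': [358.4, 210.5], 'score': 0.62}]
```

Call:
apply_moves --targets '[{"tx": 0,"ty": 0,"tz": 0,"spin": 0},{"tx": 0,"ty": 0,"tz": 0,"spin": 0},{"tx": 0,"ty": 0,"tz": 0,"spin": 0},{"tx": 0,"ty": 0,"tz": 0,"spin": 0},{"tx": 0,"ty": 0,"tz": 0,"spin": 0},{"tx": 0,"ty": 0,"tz": 0,"spin": 0},{"tx": 0,"ty": 0,"tz": 0,"spin": 0},{"tx": 0,"ty": 0,"tz": 0,"spin": 0}]' --gripper 1

```text
t: 6.95
ee_pos: [465.7, -225.4, 17.6]
orientation: [0.407, -3.115, -0.0]
ft_force: [-0.3, 1.6, -1.4]
width: 12.0
grasp_force: 30.0
```

```bash
cat > ov.py <<'E'
from fit import *
def overlay(files,out,P,q,bolt=0.,S=4,rois=None):
    parts=[]
    for n,f in files:
        C=cal(n);im=cv2.imread('pics/'+f);x0,y0,x1,y1=rois[n]
        a=cv2.resize(im[y0:y1,x0:x1],None,fx=S,fy=S,interpolation=cv2.INTER_CUBIC)
        def seg(A,B,col):
            u=proj(C,place(P,np.array([A,B],float)));u=(u+.5-[x0,y0])*S
            cv2.line(a,*[tuple(int(v*8) for v in p) for p in u],col,1,cv2.LINE_AA,3)
        def rect(X0,X1,Y0,Y1,z,col):
            k=[(X0,Y0,z),(X1,Y0,z),(X1,Y1,z),(X0,Y1,z)]
            for i in range(4): seg(k[i],k[(i+1)%4],col)
        rect(0,180,-105,225,80,(255,0,255));rect(-45,0,85,225,12,(0,255,0))
        ky=155-bolt;rect(-34,-18,ky-55,ky+58,44,(255,255,0))
        seg((-26,ky,44),(-26,ky,122),(255,255,255));rect(-45,0,119,131,24,(0,128,255))
        parts.append(a)
    h=max(p.shape[0] for p in parts)
    parts=[cv2.copyMakeBorder(p,0,h-p.shape[0],0,0,cv2.BORDER_CONSTANT) for p in parts]
    cv2.imwrite('pics/'+out,np.hstack(parts))
E
python3 - <<'E'
from ov import *
overlay([('top','top1.png')],'ov1.png',(676.6,-164.9,.214),0,5,S=4,rois=dict(top=(280,85,470,232)))
E
```

```text
(no output)
```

View pics/ov1.png

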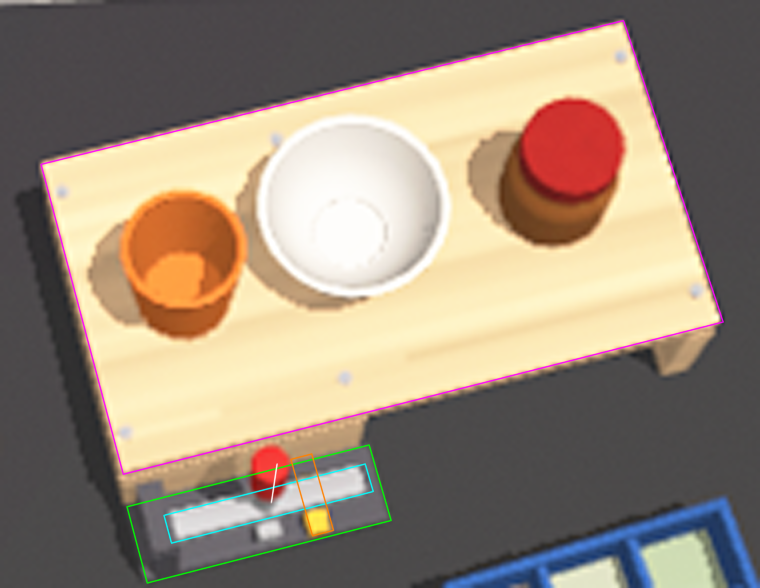

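The drawn board edges match the picture to within 1 px (corners (40,163), (625,20), (722,322) and (122,473) in the enlarged view), so the riser is at (676.6, −164.9) with yaw 0.214. The tab is held at 12 mm opening. I'll line up first, then slide in.

Call:
apply_moves --targets '[{"tx": 0.011,"ty": 0.0045,"tz": 0,"spin": -0.4},{"tx": 0.023,"ty": 0.0095,"tz": 0,"spin": -0.8},{"tx": 0.035,"ty": 0.0145,"tz": 0,"spin": -1.3},{"tx": 0.047,"ty": 0.0195,"tz": 0,"spin": -1.8},{"tx": 0.059,"ty": 0.0245,"tz": 0,"spin": -2.3},{"tx": 0.07,"ty": 0.029,"tz": 0,"spin": -2.6},{"tx": 0.079,"ty": 0.032,"tz": 0,"spin": -2.6},{"tx": 0.079,"ty": 0.032,"tz": 0,"spin": -2.6}]'

```text
t: 7.75
ee_pos: [546.4, -193.0, 17.6]
orientation: [-0.338, 3.122, -0.001]
ft_force: [0.0, -0.4, -3.3]
width: 12.2
grasp_force: 30.0
```

```bash
python3 - <<'E'
from fit import *
from rel import to
np.set_printoptions(precision=3,suppress=True)
P=(676.6,-164.9,.214)
print(ctrl.get_obs()['ft_force'])
th=.214;g=place(P,np.array([[-23.,0,0]]))[0];to(g[0],g[1],17.7,th)
V=[];ev=place(P,np.array([[-57.,0,0]]))[0]
for n in('side','top'):
    save(n,n+'3.png');C=cal(n);e=proj(C,[ev[0],ev[1],25])[0];m=mask('tray',n,e)
    I=np.zeros(m.shape);V.append((C,m.astype(float),I))
    h=fit([(C,m.astype(float),I)],TRAY,(ev[0],ev[1],th),False);r=np.array(h[0])
    d=r[:2]-P[:2];print(n,e,m.sum(),r,h[1],'riser xy',d@[np.cos(th),np.sin(th)],d@[-np.sin(th),np.cos(th)])
E
```

```text
[ 0.001 -0.408 -3.285]
t 7.75 shift m [0.108 0.023 0.   ] spin -0.09 toolz [ 0.001 -0.    -1.   ]
side [391.777 322.2  ] 1766 [ 624.676 -176.872    0.209] 1.7837230475429129 riser xy -53.281693608447874 -0.6722451039639683
top [416.361 208.642] 1609 [ 659.581 -115.158   -0.406] 1.4885679815742332 riser xy -6.067378709017682 52.22136530420192
```

Call:
apply_moves --targets '[{"tx": 0.01,"ty": 0.0022,"tz": 0,"spin": 0},{"tx": 0.022,"ty": 0.0048,"tz": 0,"spin": 0},{"tx": 0.034,"ty": 0.0074,"tz": 0,"spin": 0},{"tx": 0.046,"ty": 0.01,"tz": 0,"spin": 0},{"tx": 0.056,"ty": 0.0122,"tz": 0,"spin": 0},{"tx": 0.064,"ty": 0.0139,"tz": 0,"spin": 0},{"tx": 0.07,"ty": 0.0152,"tz": 0,"spin": 0},{"tx": 0.07,"ty": 0.0152,"tz": 0,"spin": 0}]'

```text
t: 8.75
ee_pos: [615.8, -178.0, 17.6]
orientation: [-0.337, 3.123, -0.0]
ft_force: [1.3, 0.7, -1.1]
width: 11.9
grasp_force: 30.0
```

Call:
apply_moves --targets '[{"tx": 0.007,"ty": 0.0015,"tz": 0,"spin": 0},{"tx": 0.014,"ty": 0.003,"tz": 0,"spin": 0},{"tx": 0.021,"ty": 0.0046,"tz": 0,"spin": 0},{"tx": 0.027,"ty": 0.0059,"tz": 0,"spin": 0},{"tx": 0.031,"ty": 0.0067,"tz": 0,"spin": 0},{"tx": 0.034,"ty": 0.0074,"tz": 0,"spin": 0},{"tx": 0.036,"ty": 0.0078,"tz": 0,"spin": 0},{"tx": 0.036,"ty": 0.0078,"tz": 0,"spin": 0}]'

```text
t: 9.55
ee_pos: [651.1, -170.3, 17.6]
orientation: [-0.336, 3.123, -0.0]
ft_force: [0.9, 0.2, -2.6]
width: 12.1
grasp_force: 30.0
```

Creep to contact with the stop, at about 1 mm per row.

Call:
apply_moves --targets '[{"tx": 0.001,"ty": 0.0002,"tz": 0,"spin": 0},{"tx": 0.002,"ty": 0.0004,"tz": 0,"spin": 0},{"tx": 0.0025,"ty": 0.0005,"tz": 0,"spin": 0},{"tx": 0.003,"ty": 0.0006,"tz": 0,"spin": 0},{"tx": 0.0035,"ty": 0.0007,"tz": 0,"spin": 0},{"tx": 0.004,"ty": 0.0009,"tz": 0,"spin": 0},{"tx": 0.004,"ty": 0.0009,"tz": 0,"spin": 0},{"tx": 0.004,"ty": 0.0009,"tz": 0,"spin": 0}]'

```text
t: 10.35
ee_pos: [654.0, -169.4, 17.6]
orientation: [0.335, -3.122, -0.001]
ft_force: [-5.6, -0.1, 1.0]
width: 11.8
grasp_force: 30.0
```

Call:
apply_moves --targets '[{"tx": 0.0005,"ty": 0.0001,"tz": 0,"spin": 0},{"tx": 0.001,"ty": 0.0002,"tz": 0,"spin": 0},{"tx": 0.001,"ty": 0.0002,"tz": 0,"spin": 0},{"tx": 0.001,"ty": 0.0002,"tz": 0,"spin": 0},{"tx": 0.001,"ty": 0.0002,"tz": 0,"spin": 0},{"tx": 0.001,"ty": 0.0002,"tz": 0,"spin": 0},{"tx": 0.001,"ty": 0.0002,"tz": 0,"spin": 0},{"tx": 0.001,"ty": 0.0002,"tz": 0,"spin": 0}]'

```text
t: 11.15
ee_pos: [654.1, -169.2, 17.6]
orientation: [0.335, -3.121, -0.002]
ft_force: [-10.6, 0.5, 3.5]
width: 11.8
grasp_force: 30.0
```

Contact with the stop shows as −10.6 N with no further motion. I'll release and lift.

Call:
apply_moves --targets '[{"tx": -0.0005,"ty": -0.0001,"tz": 0,"spin": 0},{"tx": -0.0005,"ty": -0.0001,"tz": 0,"spin": 0},{"tx": -0.0005,"ty": -0.0001,"tz": 0,"spin": 0},{"tx": -0.0005,"ty": -0.0001,"tz": 0,"spin": 0},{"tx": -0.0005,"ty": -0.0001,"tz": 0,"spin": 0},{"tx": -0.0005,"ty": -0.0001,"tz": 0,"spin": 0},{"tx": -0.0005,"ty": -0.0001,"tz": 0.01,"spin": 0},{"tx": -0.0005,"ty": -0.0001,"tz": 0.03,"spin": 0}]' --gripper -0.15

```text
t: 11.95
ee_pos: [654.1, -169.1, 46.9]
orientation: [0.336, -3.121, -0.002]
ft_force: [0.3, -0.0, 0.6]
width: 50.4
grasp_force: 0.0
```

Call:
apply_moves --targets '[{"tx": 0,"ty": 0,"tz": 0.035,"spin": 0},{"tx": 0,"ty": 0,"tz": 0.07,"spin": 0},{"tx": -0.01,"ty": 0,"tz": 0.11,"spin": 0},{"tx": -0.04,"ty": 0,"tz": 0.15,"spin": 0},{"tx": -0.08,"ty": 0,"tz": 0.17,"spin": 0},{"tx": -0.12,"ty": 0,"tz": 0.17,"spin": 0},{"tx": -0.15,"ty": 0,"tz": 0.17,"spin": 0},{"tx": -0.15,"ty": 0,"tz": 0.17,"spin": 0}]'

```text
t: 12.75
ee_pos: [501.7, -169.1, 218.5]
orientation: [0.334, -3.123, -0.001]
ft_force: [0.3, 0.7, -0.7]
width: 50.2
grasp_force: 0.0
```

```bash
python3 - <<'E'
from fit import *
from rel import to
np.set_printoptions(precision=2,suppress=True)
P=(676.6,-164.9,.214);th=P[2];Ks=[]
o=ctrl.get_obs();print(o['t'],o['ee_pos'],o['width'])
home=place(P,np.array([[55.,0,0]]))[0]
def rf(w): d=np.array(w[:2])-P[:2];return d@[np.cos(th),np.sin(th)],d@[-np.sin(th),np.cos(th)]
for n in('side','top','wrist'):
    save(n,n+'4.png');C=cal(n)
    for k,L,z in(('bolt_knob',Ks,102),('bump_top',[],24)):
        for r in ctrl.pinpoint(k,n)[:1]: L.append((C,r['uv']));print(n,k,r['uv'],round(r['score'],2),'riser',rf(atz(C,r['uv'],z)))
    T=place(P,np.array([[-40.,-6,55],[-40,6,55],[-40,6,5]]));print(n,'tab end expected',proj(C,T))
if len(Ks)>1: p=tri(Ks);print('knob',p,rf(p))
E
```

```text
12.75 [ 501.72 -169.07  218.53] 50.23184421752603
side bolt_knob [355.5, 248.4] 0.56 riser (np.float64(-23.044151895914286), np.float64(148.31879925770798))
side bump_top [351.7, 247.9] 0.3 riser (np.float64(26.426784190136882), np.float64(204.27544770697384))
side tab end expected [[401.38 310.71]
 [397.01 307.11]
 [394.22 321.74]]
top bolt_knob [347.1, 201.0] 0.78 riser (np.float64(-21.3248786963366), np.float64(151.2793125219052))
top bump_top [356.5, 209.0] 0.57 riser (np.float64(-24.005399891050715), np.float64(127.5125254626902))
top tab end expected [[419.05 197.01]
 [413.71 198.38]
 [410.15 204.48]]
wrist tab end expected [[282.97 349.56]
 [294.94 349.58]
 [298.01 325.69]]
knob [624.76 -21.81  98.03] (np.float64(-20.26941139468571), np.float64(150.8312932224356))
```

```bash
python3 - <<'E'
from ov import *
P=(676.6,-164.9,.214);th=P[2]
from fit import *
R=dict(top=(310,170,440,235),side=(325,225,425,345))
overlay([('top','top4.png'),('side','side4.png')],'ov4.png',P,0,5,S=3,rois=R)
# red grip silhouettes vs cylinder model
from scipy.optimize import minimize
V=[]
for n in('top','side'):
    im=cv2.imread('pics/%s4.png'%n).astype(int);m=((im[:,:,2]>110)&(im[:,:,1]<70)&(im[:,:,0]<70)).astype(np.uint8)
    C=cal(n);w=place(P,np.array([[-26.,150,102]]))[0];c=proj(C,w)[0]
    k=np.zeros_like(m);cv2.circle(k,tuple(int(v) for v in c),16,1,-1);m&=k;V.append((C,m.astype(float)));print(n,c,m.sum(),np.argwhere(m).mean(0)[::-1])
a=np.linspace(0,6.28,24)
def cyl(p): return np.vstack([np.c_[p[0]+10*np.cos(a),p[1]+10*np.sin(a),0*a+p[2]+h] for h in(-20,20)])
def cost(p):
    s=0
    for C,m in V:
        h=cv2.convexHull(proj(C,cyl(p)).astype(np.float32));r=np.zeros((480,640),np.uint8)
        cv2.fillConvexPoly(r,np.round(h*16).astype(np.int32),255,cv2.LINE_AA,4);s+=np.abs(r/255.-m).sum()/m.sum()
    return s
r=minimize(cost,w,method='Nelder-Mead',options=dict(initial_simplex=np.vstack([w]+[w+6*e for e in np.eye(3)])))
d=r.x[:2]-P[:2];print(r.x,r.fun,'riser',d@[np.cos(th),np.sin(th)],d@[-np.sin(th),np.cos(th)])
E
```

```text
top [348.29404416 202.96641981] 99 [346.78787879 202.78787879]
side [353.93949106 248.62460205] 11 [353.90909091 247.45454545]
[624.5599533  -19.98951658  77.24424622] 17.94137452960982 riser -20.07828494708662 152.65672975481277
```

View pics/ov4.png

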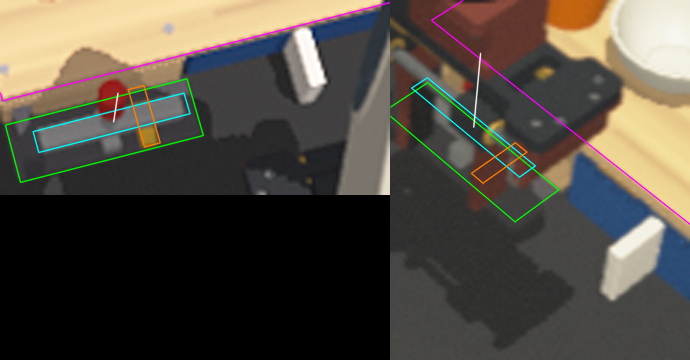

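The tab stands out in front of the board at (303,65) in the left enlarged view, and the blue wall sits tucked under the edge. The gripper hides the knob from the side camera, so I'll use the first pictures, as the bolt hasn't moved since.

```bash
python3 - <<'E'
from ov import *
from rel import to
from scipy.optimize import minimize
np.set_printoptions(precision=2,suppress=True)
P=(676.6,-164.9,.214);th=P[2];V=[];w=place(P,np.array([[-26.,150,102]]))[0]
for n in('top','side'):
    im=cv2.imread('pics/%s1.png'%n).astype(int);m=((im[:,:,2]>100)&(im[:,:,1]<80)&(im[:,:,0]<80)).astype(np.uint8)
    C=cal(n);c=proj(C,w)[0];k=np.zeros_like(m);cv2.circle(k,tuple(int(v) for v in c),14,1,-1);m&=k;V.append((C,m.astype(float)));print(n,c,m.sum(),np.argwhere(m).mean(0)[::-1])
a=np.linspace(0,6.28,24)
def cyl(p): return np.vstack([np.c_[p[0]+10*np.cos(a),p[1]+10*np.sin(a),0*a+p[2]+h] for h in(-20,20)])
def cost(p):
    s=0
    for C,m in V:
        h=cv2.convexHull(proj(C,cyl(p)).astype(np.float32));r=np.zeros((480,640),np.uint8)
        cv2.fillConvexPoly(r,np.round(h*16).astype(np.int32),255,cv2.LINE_AA,4);s+=np.abs(r/255.-m).sum()/m.sum()
    return s
r=minimize(cost,w,method='Nelder-Mead',options=dict(initial_simplex=np.vstack([w]+[w+6*e for e in np.eye(3)])))
d=r.x[:2]-P[:2];print(r.x,r.fun,'riser',d@[np.cos(th),np.sin(th)],d@[-np.sin(th),np.cos(th)])
to(r.x[0],r.x[1],150,th)
overlay([('top','top1.png'),('side','side1.png')],'ov5.png',P,0,5,S=5,rois=dict(top=(305,185,385,235),side=(320,225,390,300)))
E
```

```text
top [348.29 202.97] 102 [346.7  202.83]
side [353.94 248.62] 137 [353.76 248.31]
[621.55 -19.37  94.33] 0.9467607910489229 riser -22.89255583650412 153.90328979278544
t 13.2 shift m [ 0.12  0.15 -0.07] spin -0.04 toolz [-0.  0. -1.]
```

View pics/ov5.png

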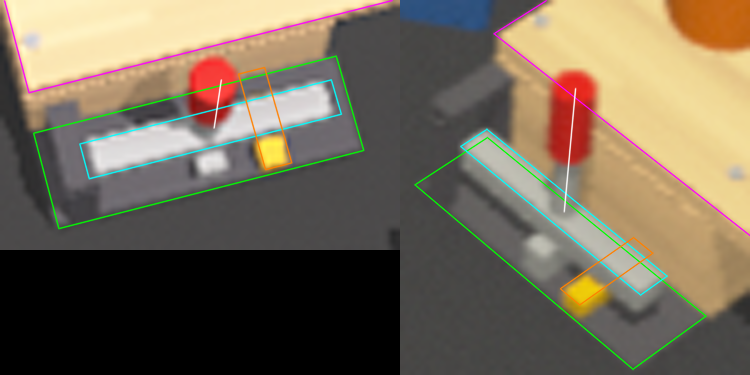

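Both views show the knob about 1.5 px to the left of the model, so it stands near riser (−24, 152.5), or world (621, −21), with the bolt at about 2–3 mm. I'll go above it and descend.

Call:
apply_moves --targets '[{"tx": 0.03,"ty": 0.037,"tz": 0,"spin": 0},{"tx": 0.06,"ty": 0.074,"tz": 0,"spin": 0},{"tx": 0.09,"ty": 0.111,"tz": 0,"spin": 0},{"tx": 0.113,"ty": 0.14,"tz": 0,"spin": 0},{"tx": 0.119,"ty": 0.148,"tz": -0.01,"spin": 0},{"tx": 0.119,"ty": 0.148,"tz": -0.03,"spin": 0},{"tx": 0.119,"ty": 0.148,"tz": -0.06,"spin": 0},{"tx": 0.119,"ty": 0.148,"tz": -0.07,"spin": 0}]'

```text
t: 14.0
ee_pos: [621.9, -21.6, 144.2]
orientation: [0.336, -3.118, -0.001]
ft_force: [-0.4, -0.1, -0.3]
width: 50.2
grasp_force: 0.0
```

```bash
python3 - <<'E'
from h import *
np.set_printoptions(precision=1,suppress=True)
o=ctrl.get_obs();print(o['t'],o['ee_pos'],o['ft_force'])
a=save('wrist','w5.png');b=save('top','t5.png');s=save('side','s5.png')
for n in('wrist','top','side'):
    print(n,ctrl.pinpoint('bolt_knob',n)[:1],proj(cal(n),[621,-21,102]))
cv2.imwrite('pics/c5.png',np.hstack([cv2.resize(a[:,:,::-1],(400,300)),cv2.resize(s[190:340,280:480,::-1],(400,300))]))
E
```

```text
14.0 [621.9 -21.6 144.2] [-0.4 -0.1 -0.3]
wrist [{'uv': [318.5, 266.7], 'score': 0.92}] [[323.3 260.9]]
top [] [[346.9 202.2]]
side [{'uv': [352.2, 248.7], 'score': 0.65}] [[353.9 247.5]]
```

View pics/c5.png

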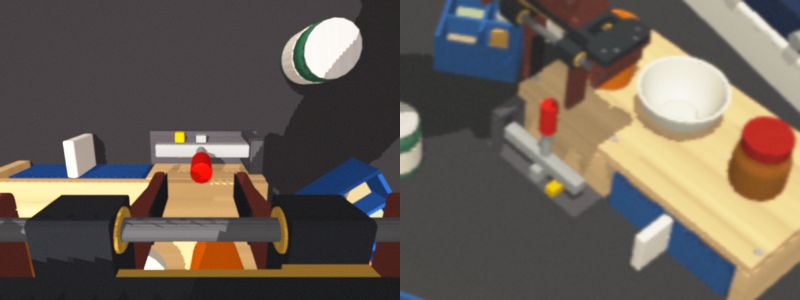

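The wrist half shows the knob at (201,166), centred between the two open fingers. The side half shows the fingers above it and the tray home with its tab out. I'll descend and close.

Call:
apply_moves --targets '[{"tx": 0.002,"ty": -0.002,"tz": -0.01,"spin": 0},{"tx": 0.002,"ty": -0.002,"tz": -0.025,"spin": 0},{"tx": 0.002,"ty": -0.002,"tz": -0.04,"spin": 0},{"tx": 0.002,"ty": -0.002,"tz": -0.052,"spin": 0},{"tx": 0.002,"ty": -0.002,"tz": -0.06,"spin": 0},{"tx": 0.002,"ty": -0.002,"tz": -0.062,"spin": 0},{"tx": 0.002,"ty": -0.002,"tz": -0.062,"spin": 0},{"tx": 0.002,"ty": -0.002,"tz": -0.062,"spin": 0}]'

```text
t: 15.1
ee_pos: [626.6, -23.4, 86.0]
orientation: [-0.336, 3.123, -0.0]
ft_force: [0.2, 0.4, 0.2]
width: 50.3
grasp_force: 0.0
```

Call:
apply_moves --targets '[{"tx": 0,"ty": 0,"tz": 0,"spin": 0},{"tx": 0,"ty": 0,"tz": 0,"spin": 0},{"tx": 0,"ty": 0,"tz": 0,"spin": 0},{"tx": 0,"ty": 0,"tz": 0,"spin": 0},{"tx": 0,"ty": 0,"tz": 0,"spin": 0},{"tx": 0,"ty": 0,"tz": 0,"spin": 0},{"tx": 0,"ty": 0,"tz": 0,"spin": 0},{"tx": 0,"ty": 0,"tz": 0,"spin": 0}]' --gripper 1

```text
t: 15.9
ee_pos: [626.4, -23.4, 85.9]
orientation: [-0.336, 3.123, 0.0]
ft_force: [-0.6, 2.2, 4.0]
width: 19.5
grasp_force: 30.0
```

Call:
apply_moves --targets '[{"tx": 0,"ty": 0,"tz": 0.004,"spin": 0},{"tx": 0,"ty": 0,"tz": 0.008,"spin": 0},{"tx": 0,"ty": 0,"tz": 0.012,"spin": 0},{"tx": 0,"ty": 0,"tz": 0.015,"spin": 0},{"tx": 0,"ty": 0,"tz": 0.018,"spin": 0},{"tx": 0,"ty": 0,"tz": 0.018,"spin": 0},{"tx": 0,"ty": 0,"tz": 0.018,"spin": 0},{"tx": 0,"ty": 0,"tz": 0.018,"spin": 0}]'

```text
t: 16.7
ee_pos: [626.3, -23.4, 103.6]
orientation: [-0.336, 3.123, -0.0]
ft_force: [1.4, 1.9, -3.2]
width: 19.5
grasp_force: 30.0
```

```bash
python3 - <<'E'
from h import *
o=ctrl.get_obs();print(o['t'],np.round(o['ee_pos'],1),np.round(o['ft_force'],1),o['width'],o['grasp_force'])
s=save('side','s6.png');a=cv2.imread('pics/s5.png')
cv2.imwrite('pics/c6.png',np.hstack([cv2.resize(x[215:315,320:420],(400,400),interpolation=2) for x in(a,s[:,:,::-1])]))
E
```

```text
16.7 [626.3 -23.4 103.6] [ 1.4  1.9 -3.2] 19.502763173916993 29.999527037143707
```

View pics/c6.png

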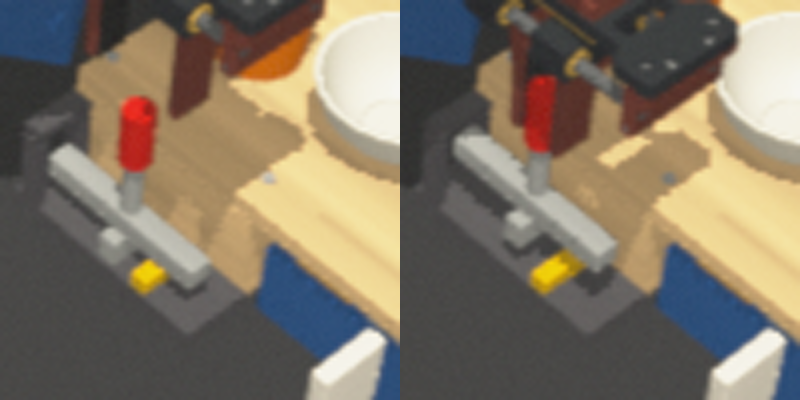

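The right half shows the bar raised clear of the rail and bump, with the knob gripped at (540,110). The lift is about 18 mm and the wrist carries 3 N. Now I'll slide it across.

Call:
apply_moves --targets '[{"tx": 0.0013,"ty": -0.0059,"tz": 0,"spin": 0},{"tx": 0.0028,"ty": -0.0127,"tz": 0,"spin": 0},{"tx": 0.0042,"ty": -0.0195,"tz": 0,"spin": 0},{"tx": 0.0057,"ty": -0.0264,"tz": 0,"spin": 0},{"tx": 0.0072,"ty": -0.0332,"tz": 0,"spin": 0},{"tx": 0.0087,"ty": -0.04,"tz": 0,"spin": 0},{"tx": 0.01,"ty": -0.046,"tz": 0,"spin": 0},{"tx": 0.0106,"ty": -0.0488,"tz": 0,"spin": 0}]'

```text
t: 17.55
ee_pos: [636.9, -73.1, 103.6]
orientation: [0.335, -3.124, 0.0]
ft_force: [1.5, 0.8, -2.9]
width: 19.5
grasp_force: 30.0
```

Call:
apply_moves --targets '[{"tx": 0.0002,"ty": -0.001,"tz": 0,"spin": 0},{"tx": 0.0004,"ty": -0.002,"tz": 0,"spin": 0},{"tx": 0.0006,"ty": -0.003,"tz": 0,"spin": 0},{"tx": 0.0009,"ty": -0.004,"tz": 0,"spin": 0},{"tx": 0.0009,"ty": -0.004,"tz": 0,"spin": 0},{"tx": 0.0009,"ty": -0.004,"tz": 0,"spin": 0},{"tx": 0.0009,"ty": -0.004,"tz": 0,"spin": 0},{"tx": 0.0009,"ty": -0.004,"tz": 0,"spin": 0}]'

```text
t: 18.35
ee_pos: [637.6, -76.2, 103.6]
orientation: [0.336, -3.123, -0.0]
ft_force: [1.0, 1.0, -3.4]
width: 19.7
grasp_force: 30.0
```

No end stop felt yet, so I'll creep on.

Call:
apply_moves --targets '[{"tx": 0.0002,"ty": -0.001,"tz": 0,"spin": 0},{"tx": 0.0004,"ty": -0.002,"tz": 0,"spin": 0},{"tx": 0.0006,"ty": -0.003,"tz": 0,"spin": 0},{"tx": 0.0006,"ty": -0.003,"tz": 0,"spin": 0},{"tx": 0.0006,"ty": -0.003,"tz": 0,"spin": 0},{"tx": 0.0006,"ty": -0.003,"tz": 0,"spin": 0},{"tx": 0.0006,"ty": -0.003,"tz": 0,"spin": 0},{"tx": 0.0006,"ty": -0.003,"tz": 0,"spin": 0}]'

```text
t: 19.15
ee_pos: [637.6, -76.4, 103.2]
orientation: [0.335, -3.122, -0.006]
ft_force: [-0.3, 14.4, -3.0]
width: 19.8
grasp_force: 30.0
```

The end stop is reached: 14 N and no motion. I'll relax the push, lower the bolt, then let go.

Call:
apply_moves --targets '[{"tx": -0.0005,"ty": 0.0024,"tz": 0,"spin": 0},{"tx": -0.0005,"ty": 0.0024,"tz": -0.003,"spin": 0},{"tx": -0.0005,"ty": 0.0024,"tz": -0.007,"spin": 0},{"tx": -0.0005,"ty": 0.0024,"tz": -0.011,"spin": 0},{"tx": -0.0005,"ty": 0.0024,"tz": -0.0145,"spin": 0},{"tx": -0.0005,"ty": 0.0024,"tz": -0.0175,"spin": 0},{"tx": -0.0005,"ty": 0.0024,"tz": -0.0178,"spin": 0},{"tx": -0.0005,"ty": 0.0024,"tz": -0.0178,"spin": 0}]'

```text
t: 19.95
ee_pos: [637.6, -76.3, 85.9]
orientation: [0.335, -3.123, -0.002]
ft_force: [-1.1, 6.9, 2.1]
width: 19.2
grasp_force: 30.0
```

Call:
apply_moves --targets '[{"tx": 0,"ty": 0,"tz": 0,"spin": 0},{"tx": 0,"ty": 0,"tz": 0,"spin": 0},{"tx": 0,"ty": 0,"tz": 0,"spin": 0},{"tx": 0,"ty": 0,"tz": 0,"spin": 0},{"tx": 0,"ty": 0,"tz": 0,"spin": 0},{"tx": 0,"ty": 0,"tz": 0,"spin": 0},{"tx": 0,"ty": 0,"tz": 0.005,"spin": 0},{"tx": 0,"ty": 0,"tz": 0.02,"spin": 0}]' --gripper -0.15

```text
t: 20.75
ee_pos: [636.8, -76.7, 105.2]
orientation: [0.336, -3.121, -0.001]
ft_force: [0.7, 0.0, 0.3]
width: 50.1
grasp_force: 0.0
```

Call:
apply_moves --targets '[{"tx": 0,"ty": 0,"tz": 0.03,"spin": 0},{"tx": 0,"ty": 0,"tz": 0.065,"spin": 0},{"tx": 0,"ty": 0,"tz": 0.1,"spin": 0},{"tx": -0.03,"ty": 0,"tz": 0.12,"spin": 0},{"tx": -0.07,"ty": 0,"tz": 0.13,"spin": 0},{"tx": -0.11,"ty": 0,"tz": 0.13,"spin": 0},{"tx": -0.15,"ty": 0,"tz": 0.13,"spin": 0},{"tx": -0.19,"ty": 0,"tz": 0.13,"spin": 0}]'

```text
t: 21.55
ee_pos: [446.6, -76.8, 237.1]
orientation: [-0.336, 3.122, -0.001]
ft_force: [-0.1, -0.9, -0.1]
width: 50.5
grasp_force: 0.0
```

Call:
apply_moves --targets '[{"tx": -0.03,"ty": 0.03,"tz": 0,"spin": 0},{"tx": -0.05,"ty": 0.07,"tz": 0,"spin": 0},{"tx": -0.05,"ty": 0.11,"tz": 0,"spin": 0},{"tx": -0.05,"ty": 0.15,"tz": 0,"spin": 0},{"tx": -0.05,"ty": 0.19,"tz": 0,"spin": 0},{"tx": -0.05,"ty": 0.22,"tz": 0,"spin": 0},{"tx": -0.05,"ty": 0.22,"tz": 0,"spin": 0},{"tx": -0.05,"ty": 0.22,"tz": 0,"spin": 0}]'

```text
t: 22.35
ee_pos: [397.9, 143.5, 236.7]
orientation: [-0.339, 3.122, -0.0]
ft_force: [0.2, 0.0, 0.2]
width: 50.4
grasp_force: 0.0
```

```bash
python3 - <<'E'
from ov import *
o=ctrl.get_obs();print(o['t'],np.round(o['ee_pos'],1),np.round(o['ft_force'],1))
P=(676.6,-164.9,.214);save('top','t7.png');save('side','s7.png')
overlay([('top','t7.png'),('side','s7.png')],'ov7.png',P,0,60,S=3,rois=dict(top=(310,150,440,235),side=(325,225,425,345)))
E
```

```text
22.35 [397.9 143.5 236.7] [0.2 0.  0.2]
```

View pics/ov7.png

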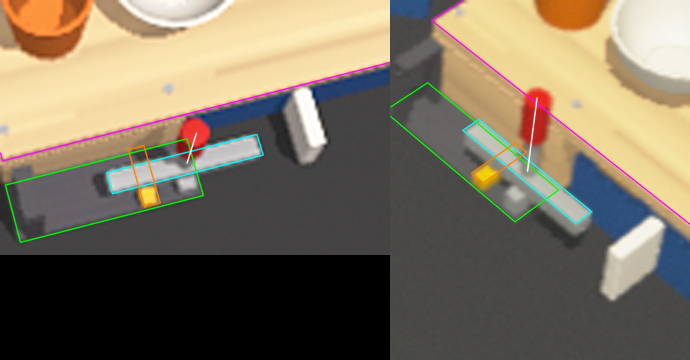

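The picture shows the bar across the opening, lying on its drawn outline at slide 60. It is down on the rail, with the lug beyond the yellow bump. The tray is home with its tab at (305,125), where I expected it, and the wares haven't moved.

```bash
python3 -c "
from workcell import ctrl
print(ctrl.close_job())"
```

```text
the job is handed in; nothing more can be done
None
```

I slid the blue tray under the riser until it met the stop, then lifted the bolt over the bump, slid it fully across, lowered it and let go; the job was handed in at about 22 s, with no verdict returned.

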